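# Latch the laser cell's lid and hold the shutter open at its line

## Task

Get the laser test cell ready and make the exposure: press the specimen cell's sprung red lid down until its catch holds it shut by itself, and only then take the shutter's pull post and draw the spring-return slide out until the front edge of its foot is over the line engraved on the guide tongue. The program finishes while still holding the post there against the spring - do not let go - with the lid still caught, and everything else on the bench left where it is.

Things in the scene. Friction and masses are not known exactly. Their poses are not given: they have to be found in the camera images.
- breadboard: Fixed aluminium breadboard, 300 x 560 x 13 mm, with a black rail along its y (rail top 33 mm above the table) and a dark red laser head (125 mm high) at the rail's +y end. Origin on the table under the rail's middle line; its -x looks to the robot. Along -y follow, at varying places on the rail and with the same heading: laser, shutter, specimen cell.
- shutter: Fixed black shutter housing, 60 (x) x 36 (y) mm, top 118 mm above the table. Origin on the rail top (33 mm above the table) under its middle. From its front (x = -30 mm) an aluminium guide tongue, 34 mm wide, top at z = 47 mm, runs along -x to x = -125 mm. The slide comes out along the shutter's -x, over the tongue.
- shutter_mark (a point): Middle of the 2 mm wide black line engraved across the tongue's top: fixed, at (-100, 0, 47) mm in the shutter's frame.
- shutter_slide (a joint): Travel of the spring-return slide along the shutter's -x, m: 0 shut, 0.032 with the front edge of its foot over the line, 0.050 at the stop. The spring pulls it back with about 4 N when shut, 7 N at the line, 9 N at the stop; let go, it snaps shut.
- slide_edge (a point): Middle of the upper front edge of the slide's steel foot (24 x 20 mm, 12 mm thick, on the tongue), the edge to bring over the line: in the shutter's frame at (-68 mm - travel, 0, 59.5 mm).
- post_grip (a point): Point on the axis of the upright round aluminium pull post on the slide's foot (14 mm diameter, 43 mm high), 26 mm above its lower end; in the shutter's frame at (-56 mm - travel, 0, 85.5 mm), 118.5 mm above the table: a good place for the TCP with the fingers from above, closing along the shutter's y. The housing's front is 19 mm behind the post when shut; both sides are free.
- test_cell: Fixed grey metal specimen chamber, 130 (x) x 110 (y) mm, rim 125 mm above the table. Origin on the rail top (33 mm above the table) under its middle. The lid's hinge runs along y at its rear, at (65, 0, 95) mm in this frame; the catch is at the middle of its front (-x).
- lid (a joint): Closing angle of the red acrylic lid, rad: 0 standing open by 40 degrees (its spring keeps it there), 0.70 flat on the rim (stop). The catch engages at about 0.69 and then holds the lid at about 0.685. Pressing on the pad takes about 2 N at first, about 9 N to snap it in; if not caught, it springs open again.
- lid_pad (a point): Middle of the top of the black rubber press pad (30 x 36 mm) on the lid, 95 mm from the hinge line. With a = 0.70 - lid angle it is in the cell's frame at x = 65 - 95 cos a + 7.5 sin a, z = 95 + 95 sin a + 7.5 cos a mm: x -3, z 162 open; x -30, z 102.5 flat. The lid is 112 mm wide.
- catch_hook (a point): Underside of the hook of the sprung steel catch, in the cell's frame at (-71, 0, 101) mm; hook and ramp are 18 mm wide, x -86 to -69 mm, top at z = 117 mm. The lid's striker bar pushes it aside by itself on the way down, then it springs back over the bar.
- post_holder: Bystander, loose: black anodised post holder standing on the breadboard behind the rail, 55 mm high, base 44 mm across. Origin at the middle of its underside.
- lens_mount: Bystander, loose: flat black lens-mount ring, 50 mm across, 13 mm high, lying on the breadboard in front of the rail, between shutter and cell. Origin at the middle of its underside.
- driver: Bystander, loose: screwdriver about 150 mm long lying on the breadboard in front of the cell.
- coupon_tray: Bystander, loose: white divided tray 110 x 80 x 28 mm on the table, to the right. Origin at the middle of its underside.
- wash_bottle: Bystander, loose: white bottle 64 mm across, 150 mm high, on the table, to the right. Origin at the middle of its underside.
- tissue_box: Bystander, loose: dark blue box 120 x 75 x 60 mm on the table, near right. Origin at the middle of its underside.
- tape_roll: Bystander, loose: white roll 90 mm across, 24 mm high, lying on the table, near left. Origin at the middle of its underside.
- goggles: Bystander, loose: dark safety spectacles about 150 mm wide, 50 mm high, on the table, to the left. Origin at the middle of its underside.

How it is judged:
By the outcome, as a careful person would: the job done as asked, in the order asked, and still so for the second after the job is handed in, while the arm keeps its last pose, push and grip.
It also fails if it takes over 45 s, if anything falls off the work surface, if the arm or the gripper's body presses on something with over 40 N, if the wrist force passes 120 N, or if a joint passes its speed limit or range.

## Robot

A 7-joint arm with a two-finger parallel gripper is mounted at the origin on the work surface. World frame = base frame: x ahead of the robot, y to its left, z up, the work surface at z = 0. Lengths are in m, angles in rad, forces in N, time in s.
With the tool pointing down it reaches from about 0.425 to 0.925 m from the base axis. Payload 6.8 kg.
Tool frame: the origin (TCP) lies between the finger pads, 19 mm behind the fingertips; this is the grasp point; z points along the fingers, y is the line along which they close (so a half turn about z gives the same grasp; the last joint's range is limited). The gripper opens to 85 mm and grips with 20 to 120 N. Pads are 22 mm wide; open, the fingers measure 114 mm over their backs; the gripper's body (76 mm by 85 mm) begins 54 mm behind the grasp point. The pads swing forward as they close: fully open they stand 13 mm farther back than shut.
Start: joints at [-1.291, 0.477, 0.022, 1.555, -0.011, 1.109, -0.083], TCP at [0.255, 0.625, 0.25] pointing down, gripper open.
Joint ranges: [-2.96, 2.96], [-0.34, 2.1], [-1.41, 1.46], [0.24, 2.44], [-1.37, 4.51], [0.17, 1.92], [-2.96, 2.96]. Speed limits (rad/s): [2.39, 2.39, 3.14, 3.14, 3.14, 3.14, 3.14].

## Interface

Orientations are given as a unit quaternion [w, x, y, z].
In Python, from station import monitor, eyes, bot gives the robot as it stands.
- The arm moves only by the tool inch_along, called in YAML: its name, and indented under it one key for each argument. Schema: {"type":"object","properties":{"offsets":{"type":"array","items":{"type":"array","items":{"type":"number"},"minItems":5,"maxItems":5},"minItems":1,"maxItems":20},"force":{"type":"number"},"only":{"type":"string"},"quiet":{"type":"boolean"},"lines":{"type":"string"}},"required":["offsets"],"additionalProperties":false}. offsets is a list of rows, 1 to 20 of them, each of 5 numbers: dx, dy, dz in shares of the most that a row can go, 1 being 50 mm, then a turn about the tool's z in fractions of the full range, 1 being 2 rad, then the opening from 0.0 (shut) to 1.0 (fully open); each row shifts and turns the commanded pose from where the row before left it, along the tool's axes as they then stand; what a row does not reach is not made up. A row lasts 1/10 s, in which the tool goes at most 0.05 m and 0.15 rad, less where a joint would pass 70% of its speed; a pose out of reach is approached as far as the arm can. The fingers move at their own pace and stop on an object; force is the grip in N (left out, the last holds). Time passes only in rows, so rows that do not move let the fingers close. The tool returns the time, the measured TCP pose, the force, the opening and the grip force at its end. only (a regular expression) keeps the lines of the reply that match it, lines (a string "A,B") keeps lines A to B, and quiet returns only ok. No shift or turn number may pass 1 either way. Input that does not fit is refused with a message, and nothing moves.
- monitor.get_obs(): the state, without advancing time (a new reading comes with each control period).
- eyes.read_camera(name): name is "side" or "top" or "wrist"; returns the picture (480x640x3 uint8, blue, green, red); there is no depth.
- eyes.camera_info(name): a dict with "vertical_fov" (degrees; the focal length in pixels is half the picture's height over the tangent of half this angle, whatever the lens; pixels are square), "cx", "cy" (the principal point, pixels), "view" (4x4, takes a point from world to camera coordinates); the wrist camera has in their place "hand_eye" (4x4, takes a point from camera to tool coordinates, whose origin is the TCP and whose axes are the flange's). Camera axes: x right, y up, looking along -z (the intrinsics and any distortion apply to the point x, -y, -z); pixel columns grow to the right and rows downward; lengths in m; the calibration is good to about 2 mm. A picture is of the moment at which its call begins: read the wrist's pose just before it. camera_info takes no time and is no camera call.
- bot.hand_in(): hands the job in; it is judged then, once.
The state is a dict: "t": time; "q": joint angles; "joint_vel": joint speeds; "joint_torque": joint torques, N m; "eef_pos": TCP position; "tool_rot": TCP orientation; "contact_force": force on the tool from outside, world axes, zero at the start; "torque": the same for the moment, N m; "gripper_width": opening from 0.0 (shut) to 1.0 (fully open); "grasp_force": force on a finger pad.
Only numpy, scipy, OpenCV 4.12 (cv2) and the standard library are available. Lean on these libraries where they do the work, as an engineer would, in place of code of your own. Each camera call takes 0.05 s, during which the arm holds its last target. There are 200 camera calls.

## Working session

There is one attempt and no reset: what is moved stays moved. The work goes in short steps, Python scripts to look and compute and a tool call to move; the robot and the scene stay as the last step left them, time stands still between calls to the robot, and variables do not carry over. Pictures are saved under pics/ and viewed, at most 11 in all, crops included, and the job is handed in when it is done.

```bash
mkdir -p pics; ls
```

Run:
```python
from station import monitor, eyes, bot
import cv2,numpy as np
np.set_printoptions(precision=4,suppress=True)
o=monitor.get_obs();print(o)
for n in("side","top","wrist"):
    print(n,eyes.camera_info(n)); cv2.imwrite(f"pics/{n}0.png",eyes.read_camera(n))
```

```text
pics
{'t': 0.0, 'q': array([-1.2911,  0.4778,  0.0223,  1.5564, -0.0115,  1.1093, -0.0831]), 'joint_vel': array([-0.0004, -0.0015,  0.0005,  0.0003,  0.0006,  0.001 , -0.0009]), 'joint_torque': array([  0.0002, -59.6465,   1.608 , -28.1176,   0.0125,   0.0096,
        -0.    ]), 'eef_pos': array([0.255 , 0.6244, 0.249 ]), 'tool_rot': array([-0.0001,  0.1927,  0.9813, -0.0009]), 'contact_force': array([ 0.3941, -0.1579,  0.5072]), 'torque': array([ 0.0025, -0.0154, -0.0007]), 'grasp_force': 0.0, 'gripper_width': 0.9983453059957677}
side {'vertical_fov': 50.98585529919318, 'cx': 310.8927689991343, 'cy': 240.77904406468429, 'view': array([[-0.7238, -0.6899,  0.0157,  0.3826],
       [ 0.3487, -0.346 ,  0.871 , -0.2806],
       [-0.5955,  0.6359,  0.491 , -1.3521],
       [ 0.    ,  0.    ,  0.    ,  1.    ]])}
top {'vertical_fov': 45.12964232184176, 'cx': 323.9566737971602, 'cy': 242.35406357880825, 'view': array([[ 0.0021, -1.    ,  0.0021,  0.0674],
       [ 0.9718,  0.0026,  0.2359, -0.5108],
       [-0.2359,  0.0015,  0.9718, -1.4309],
       [ 0.    ,  0.    ,  0.    ,  1.    ]])}
wrist {'vertical_fov': 70.26936374952155, 'cx': 319.7750564132602, 'cy': 238.82833240269298, 'hand_eye': array([[ 0.0004,  0.9592,  0.2826,  0.0705],
       [ 1.    , -0.0003, -0.0003,  0.0006],
       [-0.0001,  0.2826, -0.9592, -0.1228],
       [ 0.    ,  0.    ,  0.    ,  1.    ]])}
```

View pics/side0.png

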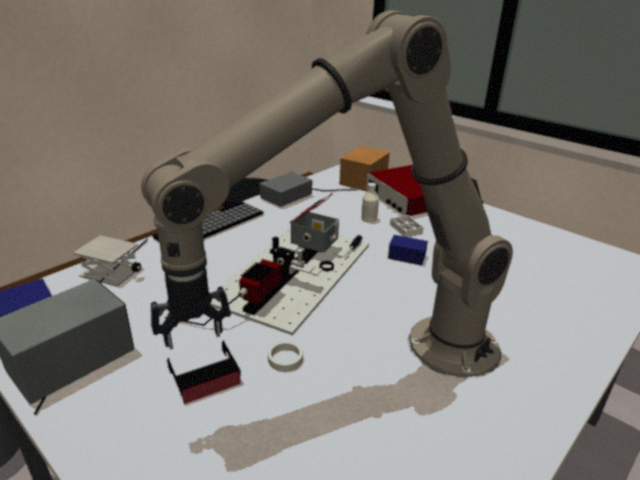

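View pics/top0.png

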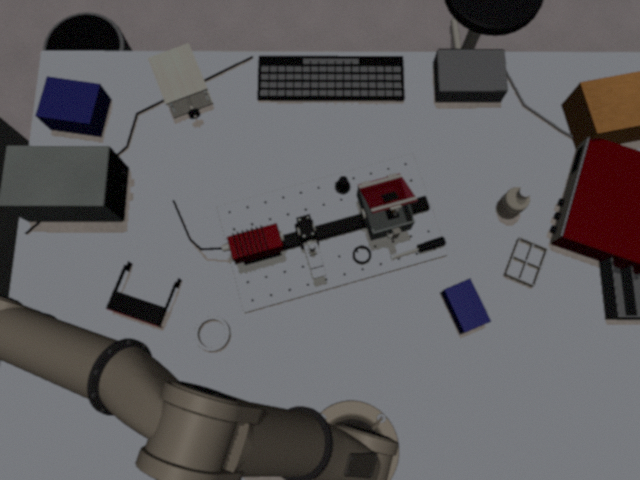

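The side view shows the whole cell: laser, shutter and lidded cell on the board. In the top view the shutter housing is at about (304,228), the tongue tip at (319,280), the cell at (388,210), and the board's corners at (218,200), (415,153), (446,256), (248,311).

Create h.py:
```python
from station import monitor, eyes, bot
import cv2,numpy as np
from scipy.spatial.transform import Rotation as R
np.set_printoptions(precision=4,suppress=True)
def pose():
    o=monitor.get_obs();T=np.eye(4);T[:3,:3]=R.from_quat(np.roll(o["tool_rot"],-1)).as_matrix();T[:3,3]=o["eef_pos"];return T
def cam(n,T=None):
    i=eyes.camera_info(n);f=240/np.tan(np.radians(i["vertical_fov"]/2))
    C=np.linalg.inv(i["view"]) if n!="wrist" else T@i["hand_eye"]
    return C,f,i["cx"],i["cy"]
def ray(c,u,v):
    C,f,cx,cy=c;d=C[:3,:3]@np.array([(u-cx)/f,-(v-cy)/f,-1]);return C[:3,3],d/np.linalg.norm(d)
def plane(c,u,v,z):
    p,d=ray(c,u,v);return p+d*(z-p[2])/d[2]
def proj(c,P):
    C,f,cx,cy=c;q=np.linalg.inv(C)@np.append(P,1);return np.array([cx-f*q[0]/q[2],cy+f*q[1]/q[2]])
def tri(rs):
    A=sum(np.eye(3)-np.outer(d,d) for p,d in rs);b=sum((np.eye(3)-np.outer(d,d))@p for p,d in rs);X=np.linalg.solve(A,b)
    return X,[np.linalg.norm(np.cross(X-p,d))*1000 for p,d in rs]
```

Run:
```python
from h import *
c=cam("top")
for u,v,z in [(218,200,.013),(415,153,.013),(446,256,.013),(248,311,.013),(319,280,.08),(304,225,.151),(385,195,.1),(388,212,.125)]: print(u,v,plane(c,u,v,z))
T=pose();print(T)
```

```text
218 200 [0.6399 0.3565 0.013 ]
415 153 [ 0.778  -0.1835  0.013 ]
446 256 [ 0.4858 -0.2556  0.013 ]
248 311 [0.3386 0.2651 0.013 ]
319 280 [0.4087 0.0808 0.08  ]
304 225 [0.5322 0.1175 0.151 ]
385 195 [ 0.6266 -0.0877  0.1   ]
388 212 [ 0.5736 -0.0914  0.125 ]
[[-0.9257  0.3782 -0.0005  0.2551]
 [ 0.3782  0.9257 -0.0014  0.6245]
 [-0.0001 -0.0014 -1.      0.2492]
 [ 0.      0.      0.      1.    ]]
```

Units first: shifts go in shares of 50 mm and turns go in shares of 2 rad. So -0.041 m is -0.82, -0.03 m is -0.6, -0.128 rad / 2 = -0.064.

inch_along:
  offsets:
    - [0, 0, -0.6, -0.064, 1]
    - [0, 0, -0.6, -0.064, 1]
    - [0, 0, -0.6, -0.064, 1]
    - [0, 0, -0.6, -0.064, 1]
    - [0, 0, -0.6, -0.064, 1]
    - [-0.12, -0.82, 0, 0, 1]
    - [-0.12, -0.82, 0, 0, 1]
    - [-0.12, -0.82, 0, 0, 1]
    - [-0.12, -0.82, 0, 0, 1]
    - [-0.12, -0.82, 0, 0, 1]
    - [-0.12, -0.82, 0, 0, 1]
    - [-0.12, -0.82, 0, 0, 1]
    - [-0.12, -0.82, 0, 0, 1]
    - [-0.12, -0.82, 0, 0, 1]
    - [-0.12, -0.82, 0, 0, 1]
    - [-0.12, -0.82, 0, 0, 1]
    - [-0.12, -0.82, 0, 0, 1]
    - [-0.12, -0.82, 0, 0, 1]
    - [-0.12, -0.82, 0, 0, 1]
    - [-0.12, -0.82, 0, 0, 1]

```text
t: 2.15
eef_pos: [0.496, 0.0501, 0.4]
tool_rot: [0.0, -0.126, 0.992, 0.0]
contact_force: [0.5, 0.3, 0.5]
gripper_width: 0.997
grasp_force: 0.0
```

Run:
```python
from h import *
T=pose();im=eyes.read_camera("wrist");np.save("T1.npy",T);cv2.imwrite("pics/w1.png",im);print(T)
```

```text
[[-0.9684 -0.2496 -0.      0.496 ]
 [-0.2496  0.9684  0.0002  0.0501]
 [-0.      0.0002 -1.      0.4   ]
 [ 0.      0.      0.      1.    ]]
```

View pics/w1.png

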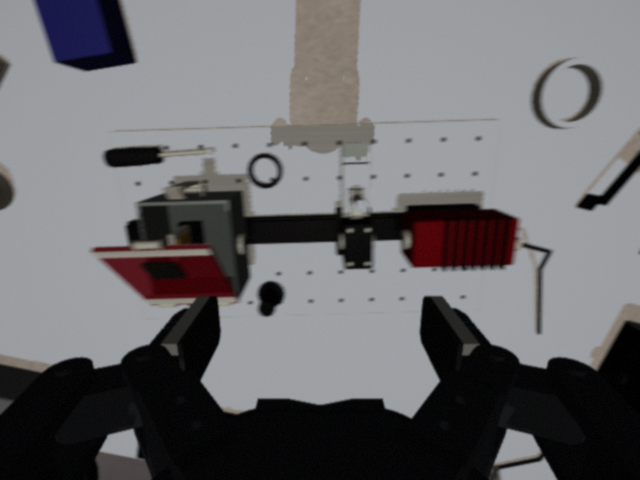

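The wrist view shows the tongue from its end (355,143), the engraved line near (356,163), and the post near (358,200). It also shows the red lid with its pad at (163,270) and the catch near (185,190). I'll take a second, lower view.

Scaled: 0.033 m is 0.66, 0.011 m is 0.22.

inch_along:
  offsets:
    - [0.22, -0.16, 0.66, 0, 1]
    - [0.22, -0.16, 0.66, 0, 1]
    - [0.22, -0.16, 0.66, 0, 1]
    - [0, 0, 0, 0, 1]
    - [0, 0, 0, 0, 1]

```text
t: 2.7
eef_pos: [0.4702, 0.0207, 0.3017]
tool_rot: [-0.0, -0.126, 0.992, 0.0]
contact_force: [0.5, 0.6, 0.5]
gripper_width: 1.0
grasp_force: 0.0
```

Run:
```python
from h import *
T=pose();im=eyes.read_camera("wrist");np.save("T2.npy",T);cv2.imwrite("pics/w2.png",im);print(T)
a=cv2.imread("pics/w1.png")
def crop(i,x,y,w,h,s): return cv2.resize(i[y:y+h,x:x+w],None,fx=s,fy=s,interpolation=cv2.INTER_CUBIC)
m=np.zeros((600,800,3),np.uint8)
m[:600,:320]=crop(a,315,130,80,150,4)
m[:400,330:330+465]=crop(a,85,165,155,133,3.01)[:400,:465]
cv2.imwrite("pics/m1.png",m)
```

```text
[[-0.9684 -0.2493 -0.0001  0.4702]
 [-0.2493  0.9684  0.0001  0.0207]
 [ 0.      0.0002 -1.      0.3017]
 [ 0.      0.      0.      1.    ]]
```

View pics/w2.png

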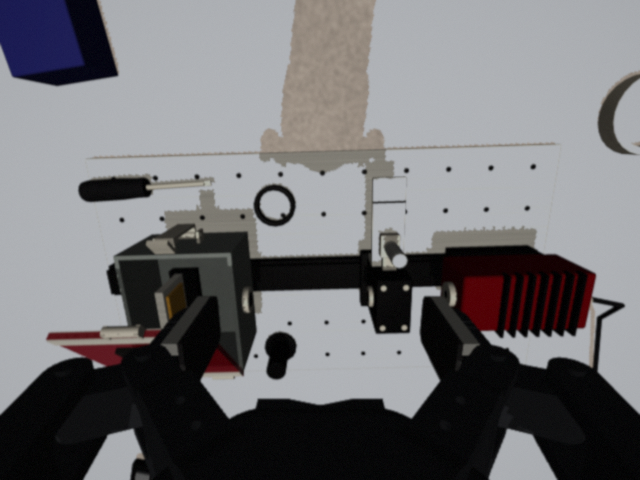

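View pics/m1.png

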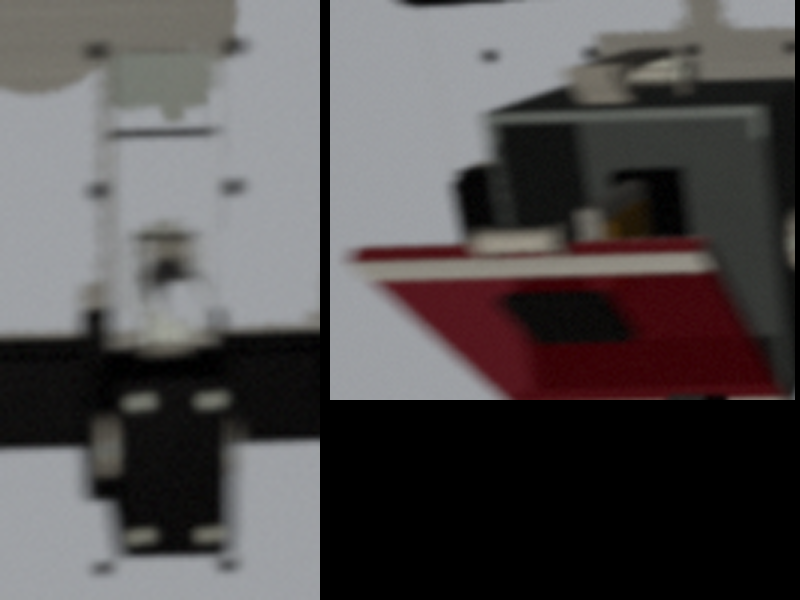

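w2 shows the line at (389,202), the foot's edge at (389,234), the post top at (400,261) and the cell's front rim corners at (118,257) and (247,256). In w1 (crops) the same are at (355.8,163), (356.3,189.3), (363.8,204), (140.7,204.3) and (230,203.3), and the pad at (164.3,270.3).

Run:
```python
from h import *
c1=cam("wrist",np.load("T1.npy"));c2=cam("wrist",np.load("T2.npy"));ct=cam("top")
P={}
for n,a,b in [("mark",(355.8,163),(389,202)),("edge",(356.3,189.3),(389,234)),("posttop",(363.8,204),(400,261)),("rimL",(140.7,204.3),(118,257)),("rimR",(230,203.3),(247,256))]:
    X,e=tri([ray(c1,*a),ray(c2,*b)]);P[n]=X;print(n,X,e)
print("pad rays to z=.195",plane(c1,164.3,270.3,.195))
# yaw from board front edge ends (w2) and dark laser, tongue
a=plane(c2,90,157.5,.013);b=plane(c2,558,144,.013);d=b-a;print("edge",a,b,"yaw",np.degrees(np.arctan2(-d[0],d[1])))
d=P["rimR"]-P["rimL"];print("rim yaw",np.degrees(np.arctan2(-d[0],d[1])),np.linalg.norm(d))
for y in (14.0,14.45):
  y=np.radians(y);x=np.array([np.cos(y),np.sin(y)])
  print("shutter from mark",P["mark"][:2]+.1*x,plane(c1,355.8,163,.08)[:2]+.1*x,plane(c2,389,202,.08)[:2]+.1*x,"from post",plane(c2,400,261,.135)[:2]+.056*x,"edge",plane(c2,389,234,.0925)[:2]+.068*x,plane(c1,356.3,189.3,.0925)[:2]+.068*x)
  m=(plane(c2,118,257,.125)+plane(c2,247,256,.125))/2;m1=(plane(c1,140.7,204.3,.125)+plane(c1,230,203.3,.125))/2
  print("cell",m[:2]+.065*x,m1[:2]+.065*x)
  cc=m[:2]+.065*x
  pad=np.append(cc-.003*x,.195);print("pad pred",pad,proj(c1,pad),proj(ct,pad))
```

```text
mark [0.4442 0.0833 0.0921] [np.float64(1.1158729270502465), np.float64(1.1158729270503)]
edge [0.4751 0.0929 0.0931] [np.float64(1.1504136958470352), np.float64(1.1504136958470628)]
posttop [0.4851 0.0984 0.1393] [np.float64(0.4738352431111025), np.float64(0.47383524311112524)]
rimL [ 0.5562 -0.1579  0.1152] [np.float64(0.41957221101240216), np.float64(0.41957221101254666)]
rimR [ 0.5162 -0.0403  0.1469] [np.float64(7.6944975225327426), np.float64(7.694497522532683)]
pad rays to z=.195 [ 0.5942 -0.0902  0.195 ]
edge [ 0.4904 -0.2531  0.013 ] [0.339  0.2727 0.013 ] yaw 16.058951553212495
rim yaw 18.820137378535197 0.12824165871981627
shutter from mark [0.5412 0.1075] [0.5426 0.1083] [0.5418 0.1111] from post [0.5411 0.1131] edge [0.5403 0.1103] [0.5421 0.1088]
cell [ 0.599  -0.0786] [ 0.6024 -0.0871]
pad pred [ 0.5961 -0.0794  0.195 ] [174.5322 274.4087] [385.9653 194.5966]
shutter from mark [0.541  0.1083] [0.5424 0.1091] [0.5416 0.1119] from post [0.541  0.1135] edge [0.5402 0.1108] [0.5419 0.1093]
cell [ 0.5989 -0.0781] [ 0.6023 -0.0866]
pad pred [ 0.596  -0.0789  0.195 ] [175.0035 274.4106] [385.7693 194.6437]
```

Run:
```python
from h import *
c1=cam("wrist",np.load("T1.npy"));c2=cam("wrist",np.load("T2.npy"));ct=cam("top")
def band(im,c,cols,r0,r1):
  g=cv2.cvtColor(im,cv2.COLOR_BGR2GRAY).astype(int)
  for side in(0,1):
    pts=[]
    for u in cols:
      k=np.where(g[r0:r1,u]<50)[0]
      if len(k)>8: pts.append(plane(c,u,(k[0] if side==0 else k[-1]+1)-.5+r0,.033))
    pts=np.array(pts);l=cv2.fitLine(pts[:,:2].astype(np.float32),cv2.DIST_HUBER,0,.01,.01).ravel()
    if l[1]<0:l[:2]*=-1
    print(len(pts),"yaw",np.degrees(np.arctan2(-l[0],l[1])),"x at y=0",l[2]-l[3]*l[0]/l[1])
w1=cv2.imread("pics/w1.png");w2=cv2.imread("pics/w2.png");t=cv2.imread("pics/top0.png")
print("w1");band(w1,c1,list(range(255,333))+list(range(380,400)),195,255)
print("w2");band(w2,c2,list(range(265,350))+list(range(416,436)),240,300)
# board front edge, refine: shade step in w2
rows=[];g=cv2.GaussianBlur(cv2.cvtColor(w2,cv2.COLOR_BGR2GRAY),(1,5),0).astype(int)
for u in list(range(110,240))+list(range(400,540)):
  k=g[140:164,u];d=np.abs(np.diff(k,2));rows.append(plane(c2,u,141+np.argmax(d),.013))
l=cv2.fitLine(np.array(rows)[:,:2].astype(np.float32),cv2.DIST_HUBER,0,.01,.01).ravel();print("front edge",np.degrees(np.arctan(-l[0]/l[1])))
X,e=tri([ray(c1,230,203.3),ray(c2,232.5,257)]);print("rimR",X,e)
# tongue centreline via mask of bright pixels? print pad mask centre in w1
hsv=cv2.cvtColor(w1,cv2.COLOR_BGR2HSV)
red=((hsv[...,0]<10)|(hsv[...,0]>170))&(hsv[...,1]>120)&(hsv[...,2]>30);
sub=np.zeros_like(red);sub[258:285,140:200]=True
pad=(~red&sub).astype(np.uint8);n,L,s,ce=cv2.connectedComponentsWithStats(pad);print(s,ce)
hs=cv2.cvtColor(t,cv2.COLOR_BGR2HSV);tr=(((hs[...,0]<10)|(hs[...,0]>170))&(hs[...,1]>120)).astype(np.uint8);tr[:, :340]=0;tr[:,440:]=0
n,L,s,ce=cv2.connectedComponentsWithStats(tr);print("top red",s,ce)
```

Run:
```python
import cv2,numpy as np
a=cv2.imread("pics/top0.png");b=cv2.imread("pics/w2.png")
m=np.zeros((600,800,3),np.uint8)
m[:600,:396]=cv2.resize(a[160:260,350:416],None,fx=6,fy=6,interpolation=cv2.INTER_CUBIC)
m[:600,400:]=cv2.resize(b[215:365,100:200],None,fx=4,fy=4,interpolation=cv2.INTER_CUBIC)
cv2.imwrite("pics/m2.png",m)
```

```text
w1
98 yaw 16.23328 x at y=0 0.54908866
98 yaw 16.227161 x at y=0 0.59089816
w2
105 yaw 16.232788 x at y=0 0.54643357
105 yaw 16.195139 x at y=0 0.5899538
front edge 16.140682
rimR [ 0.5252 -0.0505  0.1251] [np.float64(1.3265820206323975), np.float64(1.32658202063236)]
[[     0      0    640    480 306651]
 [   144    262     41     17    549]] [[319.7779 239.4454]
 [164.2823 269.9727]]
top red [[     0      0    640    480 306279]
 [   367     58      1      1      1]
 [   376     58      1      1      1]
 [   382     58      1      2      2]
 [   385     58      2      1      2]
 [   388     58      1      1      1]
 [   360     61      2      2      3]
 [   364     60      2      2      2]
 [   369     60      1      1      1]
 [   374     61      1      1      1]
 [   391     61      1      1      1]
 [   398     61      1      1      1]
 [   400     61      1      1      1]
 [   363     62      1      1      1]
 [   368     62      1      2      2]
 [   376     63      1      1      1]
 [   382     63      2      1      2]
 [   396     62      1      1      1]
 [   398     63    
[... 2138 characters left out ...]
.    ]
 [378.      98.    ]
 [385.3839 192.0566]
 [340.     183.    ]
 [345.     182.    ]
 [340.     187.    ]
 [344.     186.6667]
 [344.     189.    ]
 [392.     194.    ]
 [386.     198.    ]
 [411.4615 202.0769]
 [418.     200.    ]
 [418.     202.    ]
 [404.     204.25  ]
 [417.     205.    ]
 [420.     206.    ]
 [426.     206.    ]
 [387.     209.1429]
 [424.     208.    ]
 [390.     212.    ]
 [389.     216.    ]
 [355.     219.    ]
 [361.     220.    ]
 [363.     220.    ]
 [340.     224.    ]
 [346.     224.    ]
 [363.     224.    ]
 [365.     226.    ]
 [428.     247.    ]
 [433.     246.    ]
 [425.     248.    ]
 [364.     430.    ]
 [369.     431.    ]
 [377.     434.    ]]
```

View pics/m2.png

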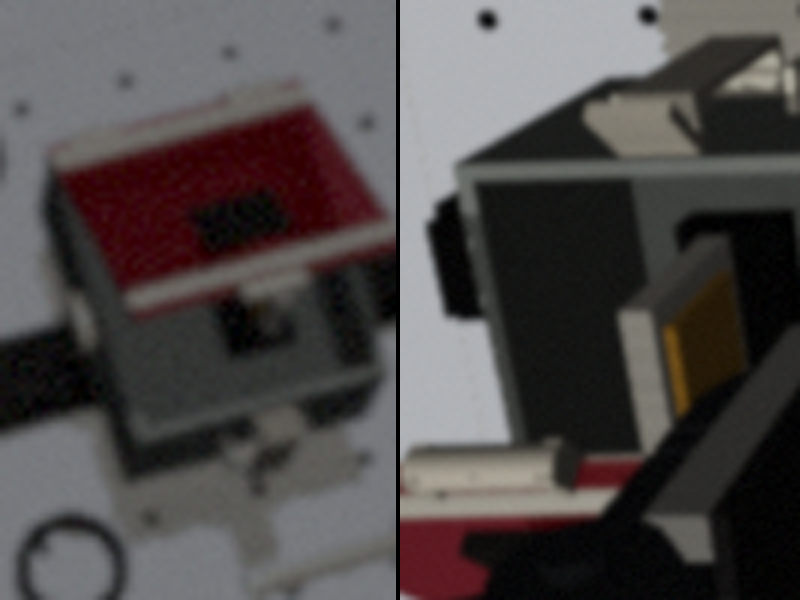

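The crops show the pad at top-view (390,196.7), with the lid open over the cell. The rail and board edge agree on a yaw of 16.2°.

Run:
```python
from h import *
c1=cam("wrist",np.load("T1.npy"));c2=cam("wrist",np.load("T2.npy"));ct=cam("top")
y=np.radians(16.2);x=np.array([np.cos(y),np.sin(y)]);yy=np.array([-x[1],x[0]])
X,e=tri([ray(c1,164.3,270),ray(ct,390,196.7)]);print("pad tri",X,e,plane(c1,164.3,270,.195),plane(ct,390,196.7,.195))
S=[plane(c1,355.8,163,.08)[:2]+.1*x,plane(c2,389,202,.08)[:2]+.1*x,plane(c2,400,261,.135)[:2]+.056*x,plane(c2,389,234,.0925)[:2]+.068*x,plane(c1,356.3,189.3,.0925)[:2]+.068*x]
print("shutter",*S)
for c,l,r in((c1,(140.7,204.3),(230,203.3)),(c2,(116.5,257),(232.5,257))):
  a=plane(c,*l,.125);b=plane(c,*r,.125);d=b-a;print("cell",(a+b)[:2]/2+.065*x,np.linalg.norm(d),np.degrees(np.arctan2(-d[0],d[1])))
print("cell from pad",X[:2]+.003*x)
s=np.mean(S,0);print("mean",s,"rail offset of s, cell:",[ (np.array(q)-[.5695,0])@x for q in (s,X[:2]+.003*x)])
```

```text
pad tri [ 0.5887 -0.0874  0.2037] [np.float64(0.8329689686529543), np.float64(0.8329689686528648)] [ 0.5938 -0.0902  0.195 ] [ 0.5908 -0.0889  0.195 ]
shutter [0.5416 0.112 ] [0.5408 0.1148] [0.5405 0.1151] [0.5397 0.1128] [0.5414 0.1113]
cell [ 0.6017 -0.0847] 0.10552875670718409 15.12286209919202
cell [ 0.6007 -0.0833] 0.1078786687073183 14.456905877713934
cell from pad [ 0.5916 -0.0865]
mean [0.5408 0.1132] rail offset of s, cell: [np.float64(0.004012353917949199), np.float64(-0.002939812756363295)]
```

Scaled: -0.0275 m is -0.55, 0.02 m is 0.4, -0.03 rad / 2 = -0.015.

inch_along:
  offsets:
    - [0, 0, 0, -0.015, 0]
    - [-0.36, -0.55, 0, 0, 0]
    - [-0.36, -0.55, 0, 0, 0]
    - [-0.36, -0.55, 0, 0, 0]
    - [-0.36, -0.55, 0, 0, 0]
    - [-0.36, -0.55, 0, 0, 0]
    - [0, 0, 0.4, 0, 0]
    - [0, 0, 0.4, 0, 0]
    - [0, 0, 0.2, 0, 0]
    - [0, 0, 0, 0, 0]
    - [0, 0, 0, 0, 0]
  force: 40

```text
t: 3.85
eef_pos: [0.5954, -0.0863, 0.2521]
tool_rot: [0.001, -0.141, 0.99, -0.0]
contact_force: [-0.2, -1.3, 0.1]
gripper_width: 0.003
grasp_force: 0.0
```

Run:
```python
from h import *
T=pose();np.save("T3.npy",T);print(T)
a=eyes.read_camera("wrist");b=eyes.read_camera("side")
m=np.zeros((480,800,3),np.uint8);m[:,:400]=a[:,20:420];m[:480,400:]=cv2.resize(b[190:290,265:349],(400,480),interpolation=cv2.INTER_CUBIC)
cv2.imwrite("pics/m3.png",m)
```

```text
[[-0.9601 -0.2795  0.0016  0.5954]
 [-0.2795  0.9601  0.0001 -0.0863]
 [-0.0015 -0.0003 -1.      0.2521]
 [ 0.      0.      0.      1.    ]]
```

View pics/m3.png

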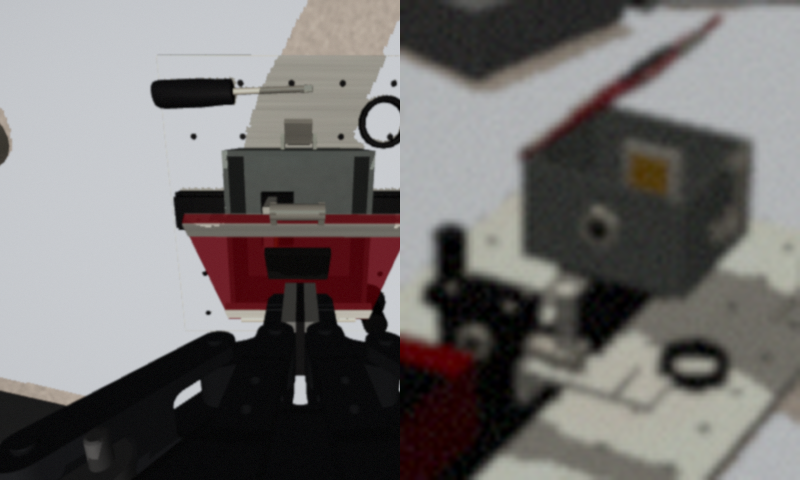

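The wrist view shows the shut fingertips at about (320,287), just behind the pad centre at (318,263), and well lined up in y.

Run:
```python
from h import *
c1=cam("wrist",np.load("T1.npy"));T=np.load("T3.npy");c3=cam("wrist",T);ct=cam("top")
r=[ray(c1,164.3,270),ray(c3,318,263),ray(ct,390,196.7)]
X,e=tri(r);print("pad",X,e,tri(r[:2])[0],plane(c3,318,263,.195),plane(c3,318,263,.2))
tip=T[:3,3]+.019*T[:3,2];print("tip",tip,proj(c3,tip),proj(cam("side"),tip))
print("pad in tool from TCP",T[:3,:3].T@(X-T[:3,3]))
```

```text
pad [ 0.5905 -0.0885  0.2   ] [np.float64(0.8137325350704091), np.float64(0.5752819887544561), np.float64(1.2099064351087612)] [ 0.5915 -0.0887  0.1992] [ 0.5927 -0.0884  0.195 ] [ 0.5909 -0.0889  0.2   ]
tip [ 0.5954 -0.0863  0.2331] [320.3379 298.8895] [315.4488 191.8963]
pad in tool from TCP [ 0.0054 -0.0007  0.0521]
```

Scaled: 0.015 m is 0.3, 0.001 m is 0.02.

inch_along:
  offsets:
    - [0.02, 0, 0.3, 0, 0]
    - [0, 0, 0.3, 0, 0]
    - [0, 0, 0, 0, 0]

```text
t: 4.25
eef_pos: [0.5931, -0.0866, 0.2196]
tool_rot: [-0.001, -0.141, 0.99, 0.0]
contact_force: [1.5, 0.2, 0.6]
gripper_width: -0.002
grasp_force: 0.8
```

inch_along:
  offsets:
    - [0.06, 0, 0.072, 0, 0]
    - [0.06, 0, 0.072, 0, 0]
    - [0.06, 0, 0.072, 0, 0]
    - [0.05, 0, 0.08, 0, 0]
    - [0.05, 0, 0.08, 0, 0]
    - [0.05, 0, 0.08, 0, 0]
    - [0, 0, 0, 0, 0]

```text
t: 4.95
eef_pos: [0.5773, -0.0917, 0.1977]
tool_rot: [-0.0, -0.141, 0.99, 0.0]
contact_force: [1.4, 2.6, 2.5]
gripper_width: -0.002
grasp_force: 1.4
```

Scaled: 0.0046 m is 0.092, 0.0044 m is 0.088.

inch_along:
  offsets:
    - [0.036, 0, 0.088, 0, 0]
    - [0.036, 0, 0.088, 0, 0]
    - [0.036, 0, 0.088, 0, 0]
    - [0.024, 0, 0.092, 0, 0]
    - [0.024, 0, 0.092, 0, 0]
    - [0.016, 0, 0.092, 0, 0]
    - [0.008, 0, 0.08, 0, 0]
    - [0, 0, 0.06, 0, 0]
    - [0, 0, 0, 0, 0]

```text
t: 5.85
eef_pos: [0.5682, -0.0948, 0.1638]
tool_rot: [-0.001, -0.14, 0.99, -0.0]
contact_force: [-3.0, -0.7, 5.8]
gripper_width: -0.001
grasp_force: 2.6
```

inch_along:
  offsets:
    - [0, 0, 0.05, 0, 0]
    - [0, 0, 0.05, 0, 0]
    - [0, 0, 0.05, 0, 0]
    - [0, 0, 0, 0, 0]

```text
t: 6.25
eef_pos: [0.5686, -0.0946, 0.156]
tool_rot: [-0.001, -0.14, 0.99, -0.0]
contact_force: [-0.7, -0.7, 0.1]
gripper_width: 0.001
grasp_force: 0.0
```

Scaled: 0.0015 m is 0.03.

inch_along:
  offsets:
    - [0, 0, 0.03, 0, 0]
    - [0, 0, 0.03, 0, 0]
    - [0, 0, 0, 0, 0]

```text
t: 6.55
eef_pos: [0.5689, -0.0945, 0.1542]
tool_rot: [-0.0, -0.14, 0.99, 0.0]
contact_force: [-4.9, -1.0, 9.3]
gripper_width: 0.0
grasp_force: 4.7
```

inch_along:
  offsets:
    - [0, 0, 0.03, 0, 0]
    - [0, 0, 0.03, 0, 0]
    - [0, 0, 0, 0, 0]

```text
t: 6.85
eef_pos: [0.5689, -0.0946, 0.1534]
tool_rot: [-0.0, -0.14, 0.99, 0.001]
contact_force: [-12.9, 0.3, 30.4]
gripper_width: 0.003
grasp_force: 15.1
```

Scaled: -0.03 m is -0.6, -0.02 m is -0.4.

inch_along:
  offsets:
    - [0, 0, -0.08, 0, 0]
    - [0, 0, -0.08, 0, 0]
    - [0, 0, -0.08, 0, 0]
    - [0, 0, -0.4, 0, 0]
    - [0, 0, -0.6, 0, 0]
    - [0, 0, -0.6, 0, 0]
    - [0, 0, -0.6, 0, 0]
    - [0, 0, -0.6, 0, 0.4]
    - [0, 0, 0, 0, 0.5]

```text
t: 7.75
eef_pos: [0.5716, -0.0944, 0.3068]
tool_rot: [0.004, -0.141, 0.99, -0.001]
contact_force: [-0.5, -0.6, 1.1]
gripper_width: 0.329
grasp_force: 0.0
```

Run:
```python
from h import *
T=pose();np.save("T4.npy",T);a=eyes.read_camera("wrist");cv2.imwrite("pics/w4.png",a);print(T[:3,3])
```

```text
[ 0.5716 -0.0944  0.3068]
```

View pics/w4.png

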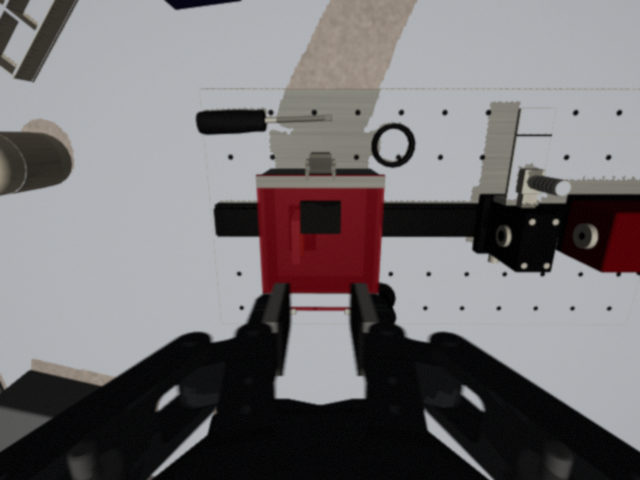

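The lid is flat and the catch holds it by itself. In this view the post top is at (564,187), the line at (535,135), and the foot edge's middle near (531,168).

Run:
```python
from h import *
c1=cam("wrist",np.load("T1.npy"));c2=cam("wrist",np.load("T2.npy"));T=np.load("T4.npy");c4=cam("wrist",T)
y=np.radians(16.2);x=np.array([np.cos(y),np.sin(y)])
for n,a,b,d,z,o in [("mark",(355.8,163),(389,202),(535,135),.08,.1),("post",(363.8,204),(400,261),(564,187),.135,.056)]:
    X,e=tri([ray(c1,*a),ray(c2,*b),ray(c4,*d)]);print(n,X,e,"shutter",[plane(c,*p,z)[:2]+o*x for c,p in((c1,a),(c2,b),(c4,d))])
S=np.array([.541,.1135]);g=np.append(S-.056*x,.1185);print("post grip",g);q=T[:3,3]
Rm=np.array([[-x[0],-x[1],0],[-x[1],x[0],0],[0,0,-1]]).T
print("delta tool",Rm.T@(g-q))
```

```text
mark [0.4448 0.0845 0.0847] [np.float64(1.150965499386936), np.float64(1.338804065951732), np.float64(0.21701090730617298)] shutter [array([0.5416, 0.112 ]), array([0.5408, 0.1148]), array([0.5401, 0.1149])]
post [0.4858 0.0991 0.1352] [np.float64(0.4521563275142302), np.float64(0.902012970343182), np.float64(0.7108935206820961)] shutter [array([0.5392, 0.115 ]), array([0.5405, 0.1151]), array([0.5391, 0.1142])]
post grip [0.4872 0.0979 0.1185]
delta tool [0.0273 0.2081 0.1883]
```

Scaled: 0.03 m is 0.6, 0.029 m is 0.58.

inch_along:
  offsets:
    - [0.08, 0.6, 0, 0, 0.55]
    - [0.08, 0.6, 0, 0, 0.55]
    - [0.08, 0.6, 0, 0, 0.55]
    - [0.08, 0.6, 0, 0, 0.55]
    - [0.08, 0.6, 0, 0, 0.55]
    - [0.08, 0.6, 0, 0, 0.55]
    - [0.08, 0.58, 0, 0, 0.55]
    - [0, 0, 0.6, 0, 0.55]
    - [0, 0, 0.6, 0, 0.55]
    - [0, 0, 0.6, 0, 0.55]
    - [0, 0, 0, 0, 0.55]
    - [0, 0, 0, 0, 0.55]

```text
t: 9.0
eef_pos: [0.4837, 0.0987, 0.2123]
tool_rot: [-0.001, -0.141, 0.99, -0.0]
contact_force: [0.6, 0.2, 1.0]
gripper_width: 0.55
grasp_force: 0.0
```

Run:
```python
from h import *
T=pose();np.save("T5.npy",T);a=eyes.read_camera("wrist");cv2.imwrite("pics/w5.png",a);print(T[:3,:3].T@(np.array([.4858,.0991,.1185])-T[:3,3]))
c=cam("wrist",T);print(proj(c,np.array([.4858,.0991,.1355])),proj(c,T[:3,3]))
```

```text
[-0.0023 -0.0002  0.0938]
[319.8614 260.3026] [320.4061 320.1273]
```

View pics/w5.png

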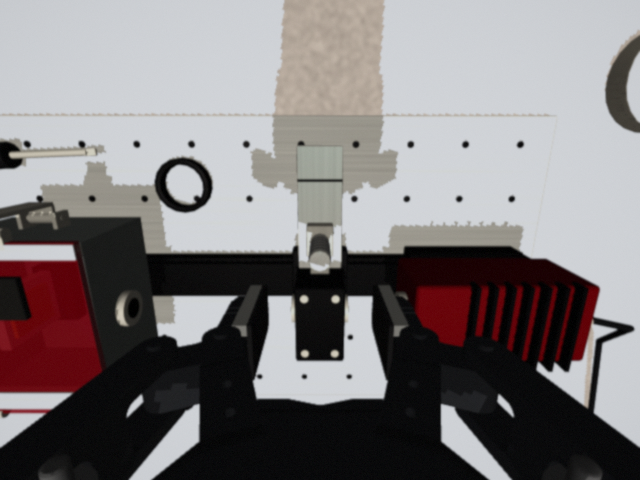

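The post top is at (319,263), between the fingers, and the line is at row 180. I'll descend and grip.

Scaled: 0.02 m is 0.4, -0.003 m is -0.06.

inch_along:
  offsets:
    - [-0.06, 0, 0.4, 0, 0.55]
    - [0, 0, 0.4, 0, 0.55]
    - [0, 0, 0.4, 0, 0.55]
    - [0, 0, 0.4, 0, 0.55]
    - [0, 0, 0.24, 0, 0.55]
    - [0, 0, 0, 0, 0.55]
    - [0, 0, 0, 0, 0.55]

```text
t: 9.75
eef_pos: [0.4877, 0.0999, 0.1216]
tool_rot: [0.001, -0.141, 0.99, 0.0]
contact_force: [-0.2, 0.6, -0.0]
gripper_width: 0.551
grasp_force: 0.0
```

inch_along:
  offsets:
    - [0, 0, 0, 0, 0]
    - [0, 0, 0, 0, 0]
    - [0, 0, 0, 0, 0]
    - [0, 0, 0, 0, 0]
    - [0, 0, 0, 0, 0]
    - [0, 0, 0, 0, 0]
  force: 60

```text
t: 10.35
eef_pos: [0.4876, 0.0996, 0.1217]
tool_rot: [0.001, -0.141, 0.99, 0.0]
contact_force: [-0.7, -1.0, 6.1]
gripper_width: 0.14
grasp_force: 58.4
```

Scaled: 0.004 m is 0.08, 0.003 m is 0.06.

inch_along:
  offsets:
    - [0.08, 0, 0, 0, 0]
    - [0.08, 0, 0, 0, 0]
    - [0.08, 0, 0, 0, 0]
    - [0.08, 0, 0, 0, 0]
    - [0.08, 0, 0, 0, 0]
    - [0.08, 0, 0, 0, 0]
    - [0.08, 0, 0, 0, 0]
    - [0.06, 0, 0, 0, 0]
    - [0, 0, 0, 0, 0]
    - [0, 0, 0, 0, 0]

```text
t: 11.35
eef_pos: [0.4596, 0.0915, 0.1217]
tool_rot: [0.003, -0.141, 0.99, 0.0]
contact_force: [6.3, 0.2, -1.3]
gripper_width: 0.142
grasp_force: 58.4
```

Run:
```python
from h import *
T=pose();np.save("T6.npy",T);a=eyes.read_camera("wrist");cv2.imwrite("pics/w6.png",a)
y=np.radians(16.2);print((np.array([.4876,.0996])-T[:2,3])@[np.cos(y),np.sin(y)])
m=cv2.resize(a[120:270,240:400],None,fx=4,fy=4,interpolation=cv2.INTER_CUBIC);cv2.imwrite("pics/w6c.png",m)
c=cam("wrist",T);S=np.array([.5405,.1145]);x=np.array([np.cos(y),np.sin(y)])
print("pred mark",proj(c,np.append(S-.1*x,.08)),"edge at line",proj(c,np.append(S-.1*x,.0925)))
```

```text
0.029169371751932828
pred mark [319.2969 249.8999] edge at line [319.2507 258.3443]
```

View pics/w6c.png

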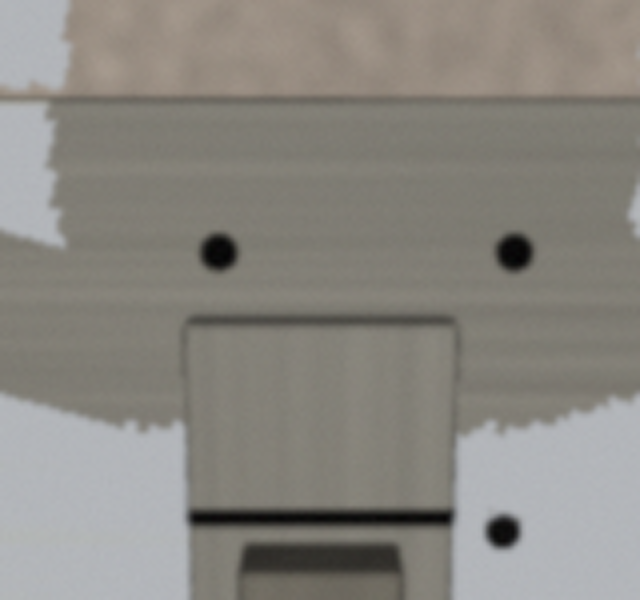

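The crop shows the line at row 249.3 and the foot's upper front edge at row 262.5, with its lower front edge at 256.2, so the edge is just short of the line.

Run:
```python
from h import *
c=cam("wrist",np.load("T6.npy"));y=np.radians(16.2);x=np.array([np.cos(y),np.sin(y)])
a=plane(c,320,249.3,.08);b=plane(c,320,262.5,.0925);d=plane(c,320,256.2,.0805);print((b-a)[:2]@x,(d-a)[:2]@x)
```

```text
0.0024148977285749855 0.0035333969685684536
```

Scaled: 0.0015 m is 0.03.

inch_along:
  offsets:
    - [0.03, 0, 0, 0, 0]
    - [0.03, 0, 0, 0, 0]
    - [0, 0, 0, 0, 0]
    - [0, 0, 0, 0, 0]
    - [0, 0, 0, 0, 0]

```text
t: 11.9
eef_pos: [0.4569, 0.0907, 0.1217]
tool_rot: [0.003, -0.141, 0.99, 0.0]
contact_force: [6.9, 0.9, -1.0]
gripper_width: 0.143
grasp_force: 58.4
```

Run:
```python
from h import *
T=pose();np.save("T7.npy",T);a=eyes.read_camera("wrist")
y=np.radians(16.2);print((np.array([.4876,.0996])-T[:2,3])@[np.cos(y),np.sin(y)])
m=np.zeros((600,800,3),np.uint8);m[:,:400]=cv2.resize(a[180:280,287:353],(400,600),interpolation=cv2.INTER_CUBIC)
s=eyes.read_camera("side");m[:,400:]=cv2.resize(s[190:290,270:337],(400,600),interpolation=cv2.INTER_CUBIC);cv2.imwrite("pics/m7.png",m)
g=cv2.cvtColor(a,cv2.COLOR_BGR2GRAY);print(g[235:275,320])
```

```text
0.031990769905448586
[124 124 122 124 123 122 123 122 123 126 124 124 123 124 124 122 114  84
  42  17  22  36  44  46  48  50  48  56  79  94 100 103 104 102 104 104
 103 103  99  80]
```

View pics/m7.png

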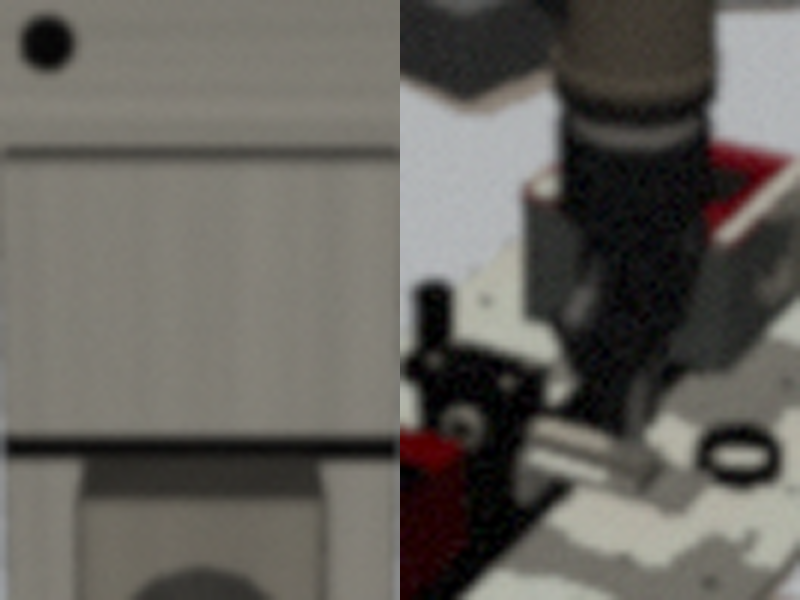

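Run:
```python
from h import *
c=cam("wrist",np.load("T7.npy"));y=np.radians(16.2);x=np.array([np.cos(y),np.sin(y)])
a=plane(c,320,254,.08);b=plane(c,320,262.8,.0925);d=plane(c,320,256,.0805);print((b-a)[:2]@x,(d-a)[:2]@x)
print((plane(c,320,252.3,.08)-a)[:2]@x)
```

```text
4.0061546194358535e-05 0.0009018705774502491
-0.0009152071829969938
```

The edge reads 0 to 0.9 mm from the line centre, and TCP travel is 32.0 mm. The side view shows the lid still flat, so I'm handing in while holding.

Scaled: 0.0003 m is 0.006.

inch_along:
  offsets:
    - [0.006, 0, 0, 0, 0]
    - [0, 0, 0, 0, 0]
    - [0, 0, 0, 0, 0]
    - [0, 0, 0, 0, 0]

```text
t: 12.4
eef_pos: [0.4567, 0.0907, 0.1217]
tool_rot: [0.003, -0.141, 0.99, 0.0]
contact_force: [7.3, -0.2, -1.4]
gripper_width: 0.145
grasp_force: 58.4
```

```bash
python3 -c "
from station import bot
print(bot.hand_in())"
```

```text
the job is handed in; nothing more can be done
None
```

The job is handed in at 12.4 s: the lid was caught first, and the post is still gripped with the slide drawn about 32 mm, its foot's front edge over the line to within about 1 mm; hand-in returned no verdict.

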